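# Complete a sampling kit with one of each

## Robot

A 6-joint arm with a two-finger parallel gripper is mounted at the origin on a cart in front of the work surface, level with it; the furniture and walls round the work are solid. World frame = base frame: x ahead of the robot, y to its left, z up, the work surface at z = 0. Lengths are in m, angles in rad, forces in N, time in s.
With the tool pointing down it reaches from about 0.35 to 0.975 m from the base axis. Payload 4.9 kg.
Tool frame: the origin (TCP) lies at the very end of the fingers, on their centre line; the grasp point (between the pads) lies 19 mm behind it (manip.tcp_to_grasp is the distance from the TCP to the grasp point, in m); z points along the fingers, y is the direction in which the jaws open and shut (so a half turn about z gives the same grasp; the last joint's range is limited). The gripper opens to 85 mm and grips with 20 to 120 N. Pads are 22 mm wide; open, the fingers measure 114 mm over their backs; the gripper's body (76 mm by 85 mm) begins 54 mm behind the grasp point. The pads swing forward as they close: fully open they stand 13 mm farther back than shut.
Start: joints at [0.983, 0.053, 1.613, -0, 1.476, -0.119], TCP at [0.282, 0.558, 0.203] pointing down, gripper open.
Joint ranges: [-3.01, 3.01], [-1.01, 2.22], [0.06, 2.58], [-1.02, 4.17], [0.09, 2.62], [-3.14, 3.14]. Speed limits (rad/s): [2.57, 2.57, 3.14, 3.14, 3.14, 3.14].

## Interface

Orientations are given as a unit quaternion [w, x, y, z].
In Python, from plant import sensors, cams, job, finder, manip gives the robot as it stands.
- The arm moves only by the shell command python3 -m pendant 'ROWS'. ROWS is JSON, a list of rows, each an object of numbers: "wx", "wy", "wz": the turn, a rotation vector about the tool's x, y, z in degrees; "dx", "dy", "dz": the shift along the tool's x, y, z in m; "hand": the gripper's target within -1 to 1 (fully open at 1, half-way at 0, shut at -1). A call has 1 to 20 rows; each row is the pose to reach, as a shift and turn from the pose commanded when the call began, along the tool's axes at that moment; what a row does not reach only later rows make up. A row lasts 1/12 s, in which the tool goes at most 41.7 mm and 7.16 degrees, less where a joint would pass 70% of its speed; a pose out of reach is approached as far as the arm can. A call with a gripper value outside its range is refused whole. The fingers move at their own pace and stop on an object; the grip force is fixed at half the most. Time passes only in rows, so rows that repeat a pose let the fingers close. It gives the time, the measured TCP pose, the force and the opening at its end, in the units of the state.
- sensors.state(): the state, without advancing time (a new reading comes with each control period).
- cams.grab_frame(name): name is "side" or "top" or "wrist"; returns (picture, depth): 400x640x3 uint8, red, green, blue; 400x640 float32, m along the optical axis (not along the pixel's ray), 0 where there is no reading.
- cams.calibration(name): a dict with "fov_y" (degrees; the focal length in pixels is half the picture's height over the tangent of half this angle, whatever the lens; pixels are square), "cx", "cy" (the principal point, pixels), "pose" (4x4, takes a point from camera to world coordinates); the wrist camera has in their place "hand_eye" (4x4, takes a point from camera to tool coordinates, whose origin is the TCP and whose axes are the flange's). Camera axes: x right, y down, z forward; pixel columns grow to the right and rows downward; lengths in m; the calibration is good to about 2 mm. A picture is of the moment at which its call begins: read the wrist's pose just before it. calibration takes no time and is no camera call.
- job.job_done(): hands the job in, once; it reports no verdict.
Trained networks look in the newest picture that a camera, given by its name, has taken for a name from the list of things; names that differ only in an ending like _2 or _b are one class to them, and where a whole thing is asked for, a point or a joint stands for the part that bears it (a point fixed in the world has none). Each returns a list of dicts, best first, with "score" (0 to 1); they miss things now and then, are a little off and sometimes report something else, mostly with a low value. They report only what shows in the picture. A call takes as long as a camera call. They do not tell look-alikes from the thing itself.
- finder.look_for(camera, thing): "position" ([x, y, z] in m, in world coordinates, good to about 4 mm: the middle of the surface that is visible of it).
The state is a dict: "time": time; "joint_pos": joint angles; "joint_vel": joint speeds; "joint_efforts": joint torques, N m; "tool_pos": TCP position; "tool_rot": TCP orientation; "contact_force": force on the tool from outside, world axes, zero at the start; "ft_torque": the same for the moment, N m; "gripper_width": opening from 0.0 (shut) to 1.0 (fully open).
Only numpy, scipy, OpenCV 4.12 (cv2) and the standard library are available. Lean on these libraries where they do the work, as an engineer would, in place of code of your own. Each camera call takes 0.05 s, during which the arm holds its last target. There are 200 camera calls.

## Task

Complete the sampling kit in the blue three-bay tray so that it holds exactly one amber dropper bottle, one blue-capped sample bottle and one beaker, each standing upright in a bay of its own. One of these is in the tray already: leave it in and add only the types that are missing. The other of the two dropper bottles is a spare: leave it standing where it is on the grey mat, and tip nothing over.

Things in the scene. Friction and masses are not known exactly. Their poses are not given: they have to be found in the camera images.
- kit_tray: blue tray fixed to the worktop, 78 x 226 x 20 mm, three bays 70 x 70 mm inside, in a row along its y axis. Origin: centre of the underside; z up. Bay centres at x = 0, y = -74, 0, +74 mm. Floor and walls 4 mm thick. One item stands in one bay; the other two bays are empty and either will do for any item. The grey mat, on which the other items stand, is also 4 mm thick.
- dropper_a_mid (a point): amber dropper bottle with a black cap, 34 mm in diameter, 81 mm tall with cap; there are two alike, dropper_a and dropper_b, and either may be in the tray. The point is its centre, 40.5 mm above its underside; z is up along the bottle. Straight-sided up to about 55 mm above the underside, narrower cap above; weighs 50 to 110 g.
- dropper_b_mid (a point): amber dropper bottle with a black cap, 34 mm in diameter, 81 mm tall with cap; there are two alike, dropper_a and dropper_b, and either may be in the tray. The point is its centre, 40.5 mm above its underside; z is up along the bottle. Straight-sided up to about 55 mm above the underside, narrower cap above; weighs 50 to 110 g.
- sample_bottle_mid (a point): translucent whitish round sample bottle with a blue cap, 47 mm in diameter, 106 mm tall. The point is its centre, 53 mm above its underside; z is up along the bottle. Straight-sided body up to about 65 mm above the underside, then a shoulder and a narrower cap; weighs 50 to 110 g.
- measuring_beaker_mid (a point): translucent empty beaker, 52 mm in diameter at the rim and slightly narrower below, 70 mm tall, open at the top. The point is its centre, 35 mm above its underside; z is up along the beaker. Can be gripped across its outside; weighs 50 to 110 g.
Mind the look-alikes: they are no part of the job. Of the things that look like the part that bears measuring_beaker_mid, take the one that is nearest to the robot's base at the start.

How it is judged:
By the outcome, as a careful person would: the job done as asked, in the order asked, and still so for the second after the job is handed in, with the robot touching nothing.
It also fails if it takes over 67 s, if anything falls off the work surface, if the arm or the gripper's body presses on something with over 40 N, if the wrist force passes 120 N, or if a joint passes its speed limit or range.

## Working session

There is one attempt and no reset: what is moved stays moved. The work goes in short steps, Python scripts to look and compute and a shell command to move; the robot and the scene stay as the last step left them, time stands still between calls to the robot, and variables do not carry over. Pictures are saved under pics/ and viewed, about 8 in all and at most 12, crops included, and the job is handed in when it is done.

```bash
mkdir -p pics; ls; python3 - <<'E'
from plant import sensors,cams,finder,manip
import cv2,numpy as np
s=sensors.state();print(s['time'],s['tool_pos'],s['tool_rot'],s['gripper_width'],manip.tcp_to_grasp)
for c in ['top','side']:
    im,d=cams.grab_frame(c);cv2.imwrite(f'pics/{c}0.png',im[:,:,::-1]);np.save(f'pics/{c}0d.npy',d)
    k=cams.calibration(c);print(c,k['fov_y'],k['cx'],k['cy'],np.round(k['pose'],3).tolist())
    P=np.array(k['pose']);f=200/np.tan(np.radians(k['fov_y']/2))
    for t in ['kit_tray','dropper_a_mid','sample_bottle_mid','measuring_beaker_mid']:
        for r in finder.look_for(c,t):
            p=np.linalg.inv(P)@np.r_[r['position'],1]
            print(t,round(r['score'],2),np.round(r['position'],3),np.round([k['cx']+f*p[0]/p[2],k['cy']+f*p[1]/p[2]]))
E
```

```text
pics
0.0 [0.28198033 0.55700891 0.20144396] [-3.75885281e-04  2.32265921e-01  9.72651774e-01 -9.62964052e-04] 1.0017091381155279 0.0187
top 48.2376095364295 321.9591877698113 200.51933439268308 [[-0.001, -0.995, 0.103, 0.505], [-1.0, 0.001, -0.005, -0.148], [0.005, -0.103, -0.995, 1.229], [0.0, 0.0, 0.0, 1.0]]
kit_tray 0.77 [0.544 0.122 0.004] [221. 233.]
dropper_a_mid 0.7 [ 0.454 -0.175  0.06 ] [330. 267.]
sample_bottle_mid 0.88 [0.552 0.2   0.08 ] [184. 229.]
measuring_beaker_mid 0.89 [ 0.794 -0.263  0.028] [362. 141.]
measuring_beaker_mid 0.79 [ 0.618 -0.543  0.035] [466. 205.]
measuring_beaker_mid 0.76 [ 0.622 -0.265  0.006] [362. 204.]
measuring_beaker_mid 0.7 [ 0.781 -0.359  0.028] [397. 146.]
measuring_beaker_mid 0.63 [0.544 0.125 0.002] [220. 233.]
side 49.64642082004862 325.11635511610245 202.44128013204022 [[0.999, 0.014, -0.032, 0.662], [0.033, -0.664, 0.747, -1.053], [-0.011, -0.748, -0.664, 0.847], [0.0, 0.0, 0.0, 1.0]]
kit_tray 0.67 [0.541 0.097 0.001] [303. 162.]
dropper_a_mid 0.83 [ 0.455 -0.188  0.055] [263. 208.]
sample_bottle_mid 0.82 [0.554 0.196 0.067] [308. 129.]
sample_bottle_mid 0.7 [ 0.453 -0.191  0.056] [262. 209.]
measuring_beaker_mid 0.92 [ 0.774 -0.376  0.046] [385. 266.]
measuring_beaker_mid 0.79 [ 0.615 -0.54   0.043] [315. 325.]
measuring_beaker_mid 0.74 [ 0.619 -0.275  0.05 ] [322. 233.]
measuring_beaker_mid 0.56 [ 0.79  -0.277  0.046] [389. 236.]
```

View pics/top0.png

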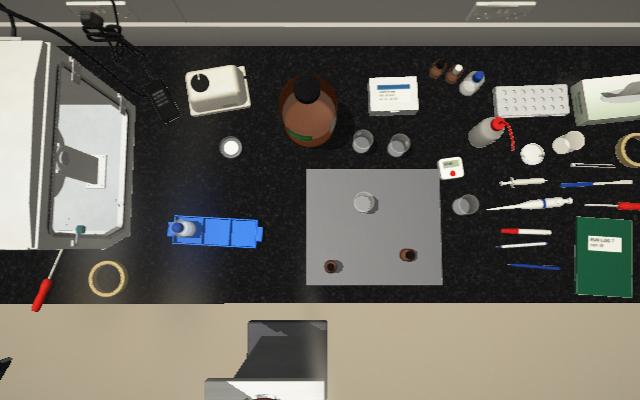

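View pics/side0.png

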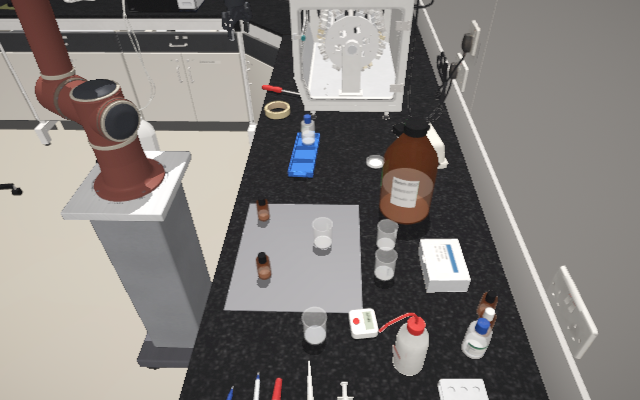

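Top picture: the sample bottle is already in the tray's left bay (184,229), so the middle (217,232) and right (243,233) bays are free. I still need a dropper and a beaker.

- **Droppers:** on the mat at (331,267) and (408,255). The pair at (437,70) and (455,72) in the background are other bottles.
- **Beaker candidates:** (363,203) on the mat, (363,141), (399,146) and (465,205). The one on the mat is nearest the base, at 0.68 m against 0.82 m or more.

Next I'll measure these properly and check a close crop.

```bash
cat > h.py <<'E'
import numpy as np,cv2
from plant import cams
def cloud(c,d):
    k=cams.calibration(c);f=200/np.tan(np.radians(k['fov_y']/2))
    v,u=np.mgrid[:400,:640]
    p=np.stack([(u-k['cx'])/f*d,(v-k['cy'])/f*d,d,np.ones_like(d)],-1)
    return (p@np.array(k['pose']).T)[...,:3]
E
python3 - <<'E'
from h import *
print(cams.calibration('top').keys())
for c in ['top','side']:
    im=cv2.imread(f'pics/{c}0.png');d=np.load(f'pics/{c}0d.npy');w=cloud(c,d);hsv=cv2.cvtColor(im,cv2.COLOR_BGR2HSV)
    def inb(x,y,r): return (np.hypot(w[...,0]-x,w[...,1]-y)<r)&(d>0)
    mat=inb(.55,-.3,.04)&(w[...,2]<.03);print(c,'mat z',np.median(w[mat][:,2]))
    b=(hsv[...,0]>100)&(hsv[...,0]<125)&(hsv[...,1]>150)&inb(.545,.12,.17)
    P=w[b];print('blue z pct',np.round(np.percentile(P[:,2],[5,25,50,75,95]),3))
    R=P[(P[:,2]>.012)&(P[:,2]<.028)&(P[:,1]>0)]
    r=cv2.minAreaRect((R[:,:2]*1000).astype(np.float32));print('rim rect',r,len(R))
    Q=P[(P[:,2]<.012)]
    for n,x,y in [('dropA',.454,-.18),('dropB',.48,-.38),('beaker',.62,-.268),('samp',.552,.198)]:
        m=inb(x,y,.05)&(w[...,2]>.015);q=w[m]
        if len(q)==0: print(n,'none');continue
        print(n,len(q),'min',q.min(0).round(3),'max',q.max(0).round(3),'mean',q.mean(0).round(3))
        t=q[q[:,2]>q[:,2].max()-.008];print('  top mean',t.mean(0).round(3),t.min(0).round(3),t.max(0).round(3))
im=cv2.imread('pics/top0.png')
a=cv2.resize(im[180:290,300:430],(780,660))[:, :];b=cv2.resize(im[205:255,160:270],(770,350))
cv2.imwrite('pics/c1.png',cv2.resize(np.vstack([cv2.resize(im[185:285,300:430],(650,500)),cv2.resize(im[205:258,160:270],(650,313))]),(480,600)))
E
```

```text
dict_keys(['fov_y', 'cx', 'cy', 'pose'])
top mat z 0.0037997772575909528
blue z pct [-0.     0.003  0.005  0.015  0.022]
rim rect ((547.7877197265625, 137.18638610839844), (255.73541259765625, 78.00260925292969), 86.71395111083984) 553
dropA 139 min [ 0.438 -0.19   0.026] max [ 0.471 -0.159  0.089] mean [ 0.455 -0.174  0.066]
  top mean [ 0.455 -0.174  0.085] [ 0.447 -0.182  0.081] [ 0.462 -0.166  0.089]
dropB 170 min [ 0.468 -0.393  0.015] max [ 0.5   -0.361  0.089] mean [ 0.485 -0.374  0.063]
  top mean [ 0.485 -0.378  0.085] [ 0.477 -0.386  0.081] [ 0.492 -0.368  0.089]
beaker 159 min [ 0.598 -0.287  0.015] max [ 0.648 -0.237  0.078] mean [ 0.626 -0.264  0.054]
  top mean [ 0.624 -0.261  0.073] [ 0.598 -0.287  0.07 ] [ 0.648 -0.237  0.078]
samp 495 min [0.511 0.162 0.015] max [0.592 0.236 0.115] mean [0.554 0.202 0.062]
  top mean [0.555 0.213 0.11 ] [0.545 0.202 0.107] [0.565 0.224 0.115]
side mat z 0.0029406764880681724
blue z pct [-0.     0.003  0.006  0.016  0.022]
rim rect ((544.643310546875, 128.78746032714844), (246.6676483154297, 78.45624542236328), 86.416015625) 305
dropA 260 min [ 0.435 -0.196  0.016] max [ 0.469 -0.16   0.087] mean [ 0.454 -0.185  0.052]
  top mean [ 0.452 -0.179  0.083] [ 0.442 -0.189  0.08 ] [ 0.46  -0.17   0.087]
dropB 330 min [ 0.466 -0.398  0.015] max [ 0.499 -0.363  0.086] mean [ 0.484 -0.388  0.053]
  top mean [ 0.482 -0.382  0.083] [ 0.474 -0.39   0.079] [ 0.491 -0.372  0.086]
beaker 495 min [ 0.596 -0.29   0.015] max [ 0.645 -0.235  0.075] mean [ 0.62  -0.265  0.048]
  top mean [ 0.62  -0.258  0.07 ] [ 0.596 -0.29   0.067] [ 0.645 -0.236  0.075]
samp 390 min [0.509 0.162 0.015] max [0.589 0.239 0.111] mean [0.553 0.198 0.057]
  top mean [0.552 0.208 0.109] [0.541 0.198 0.104] [0.562 0.222 0.111]
```

View pics/c1.png

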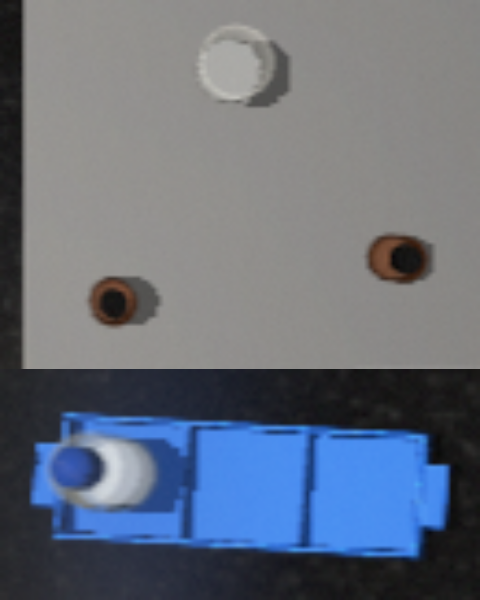

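Crop: the beaker is an open cup on the mat, two amber droppers stand on the mat, and the tray's middle and right bays are empty (sample bottle in the left). There are tabs on both tray ends, so I'll take the tray centre from the dividers. My choices are the dropper at top (331,267) and the beaker at (363,203). I'll hover over the dropper with the jaws along the tray's x axis.

```bash
python3 - <<'E'
from h import *
for c in ['top','side']:
    im=cv2.imread(f'pics/{c}0.png');d=np.load(f'pics/{c}0d.npy');w=cloud(c,d);hsv=cv2.cvtColor(im,cv2.COLOR_BGR2HSV)
    b=(hsv[...,0]>100)&(hsv[...,0]<125)&(hsv[...,1]>150)&(np.hypot(w[...,0]-.545,w[...,1]-.12)<.17)&(d>0)
    P=w[b];P=P[(P[:,2]>.014)&(P[:,2]<.026)]
    a=np.radians(86.6);L=np.array([np.cos(a),np.sin(a)]);X=np.array([np.sin(a),-np.cos(a)])
    l=P[:,:2]@L;x=P[:,:2]@X
    print(c,'x edges',np.percentile(x,[1,3,97,99]).round(4),'l',np.percentile(l,[1,99]).round(4))
    xm=(np.percentile(x,2)+np.percentile(x,98))/2
    h,e=np.histogram(l[abs(x-xm)<.028],np.arange(-.02,.29,.004));print([(round(i,3),n) for i,n in zip(e,h) if n])
    h,e=np.histogram(l[abs(x-xm)>.033],np.arange(-.02,.29,.004));print([(round(i,3),n) for i,n in zip(e,h) if n])
E
python3 -m pendant '[{"dx":-0.484,"dy":-0.577,"wz":66.6,"hand":1},{"dx":-0.484,"dy":-0.577,"wz":66.6,"hand":1},{"dx":-0.484,"dy":-0.577,"wz":66.6,"hand":1},{"dx":-0.484,"dy":-0.577,"wz":66.6,"hand":1},{"dx":-0.484,"dy":-0.577,"wz":66.6,"hand":1},{"dx":-0.484,"dy":-0.577,"wz":66.6,"hand":1},{"dx":-0.484,"dy":-0.577,"wz":66.6,"hand":1},{"dx":-0.484,"dy":-0.577,"wz":66.6,"hand":1},{"dx":-0.484,"dy":-0.577,"wz":66.6,"hand":1},{"dx":-0.484,"dy":-0.577,"wz":66.6,"hand":1},{"dx":-0.484,"dy":-0.577,"wz":66.6,"hand":1},{"dx":-0.484,"dy":-0.577,"wz":66.6,"hand":1},{"dx":-0.484,"dy":-0.577,"wz":66.6,"hand":1},{"dx":-0.484,"dy":-0.577,"wz":66.6,"hand":1},{"dx":-0.484,"dy":-0.577,"wz":66.6,"hand":1},{"dx":-0.484,"dy":-0.577,"wz":66.6,"hand":1},{"dx":-0.484,"dy":-0.577,"wz":66.6,"hand":1},{"dx":-0.484,"dy":-0.577,"wz":66.6,"hand":1},{"dx":-0.484,"dy":-0.577,"wz":66.6,"hand":1},{"dx":-0.484,"dy":-0.577,"wz":66.6,"hand":1}]'
```

```text
top x edges [0.4999 0.5002 0.577  0.5775] l [0.0425 0.2953]
[(np.float64(0.04), np.int64(16)), (np.float64(0.044), np.int64(20)), (np.float64(0.048), np.int64(22)), (np.float64(0.052), np.int64(22)), (np.float64(0.056), np.int64(30)), (np.float64(0.06), np.int64(4)), (np.float64(0.128), np.int64(14)), (np.float64(0.132), np.int64(18)), (np.float64(0.2), np.int64(5)), (np.float64(0.204), np.int64(29)), (np.float64(0.208), np.int64(1)), (np.float64(0.24), np.int64(1)), (np.float64(0.276), np.int64(7)), (np.float64(0.28), np.int64(6)), (np.float64(0.284), np.int64(7))]
[(np.float64(0.052), np.int64(1)), (np.float64(0.056), np.int64(8)), (np.float64(0.06), np.int64(2)), (np.float64(0.064), np.int64(5)), (np.float64(0.068), np.int64(3)), (np.float64(0.072), np.int64(6)), (np.float64(0.076), np.int64(3)), (np.float64(0.08), np.int64(7)), (np.float64(0.084), np.int64(4)), (np.float64(0.088), np.int64(7)), (np.float64(0.092), np.int64(3)), (np.float64(0.096), np.int64(6)), (np.float64(0.1), np.int64(2)), (np.float64(0.104), np.int64(5)), (np.float64(0.108), np.int64(2)), (np.float64(0.112), 
[... 3143 characters left out ...]
.int64(1)), (np.float64(0.188), np.int64(3)), (np.float64(0.192), np.int64(4)), (np.float64(0.2), np.int64(3)), (np.float64(0.204), np.int64(4)), (np.float64(0.208), np.int64(2)), (np.float64(0.212), np.int64(1)), (np.float64(0.216), np.int64(2)), (np.float64(0.22), np.int64(1)), (np.float64(0.224), np.int64(1)), (np.float64(0.228), np.int64(2)), (np.float64(0.232), np.int64(2)), (np.float64(0.236), np.int64(3)), (np.float64(0.244), np.int64(1)), (np.float64(0.248), np.int64(1)), (np.float64(0.252), np.int64(3)), (np.float64(0.256), np.int64(4)), (np.float64(0.26), np.int64(2)), (np.float64(0.268), np.int64(4)), (np.float64(0.272), np.int64(2)), (np.float64(0.276), np.int64(2))]invalid input
```

```bash
python3 -m pendant '[{"wx":0,"wy":0,"wz":66.6,"dx":-0.484,"dy":-0.577,"dz":0,"hand":1}]'; python3 -m pendant --help | head -20; python3 -c "
from plant import sensors;s=sensors.state();print(s['time'],s['tool_pos'])"
```

```text
time: 0.58
tool_pos: [0.2908, 0.5201, 0.2015]
tool_rot: [-0.001, 0.291, 0.957, 0.0]
contact_force: [1.1, -1.3, 0.5]
gripper_width: 0.997
0.5833 [0.29076014 0.52010689 0.20154383]invalid input: not JSON, or not a number
```

```bash
python3 -m pendant '[{"wx":0,"wy":0,"wz":59.7,"dx":-0.522,"dy":-0.488,"dz":0,"hand":1},{"wx":0,"wy":0,"wz":59.7,"dx":-0.522,"dy":-0.488,"dz":0,"hand":1},{"wx":0,"wy":0,"wz":59.7,"dx":-0.522,"dy":-0.488,"dz":0,"hand":1},{"wx":0,"wy":0,"wz":59.7,"dx":-0.522,"dy":-0.488,"dz":0,"hand":1},{"wx":0,"wy":0,"wz":59.7,"dx":-0.522,"dy":-0.488,"dz":0,"hand":1},{"wx":0,"wy":0,"wz":59.7,"dx":-0.522,"dy":-0.488,"dz":0,"hand":1},{"wx":0,"wy":0,"wz":59.7,"dx":-0.522,"dy":-0.488,"dz":0,"hand":1},{"wx":0,"wy":0,"wz":59.7,"dx":-0.522,"dy":-0.488,"dz":0,"hand":1},{"wx":0,"wy":0,"wz":59.7,"dx":-0.522,"dy":-0.488,"dz":0,"hand":1},{"wx":0,"wy":0,"wz":59.7,"dx":-0.522,"dy":-0.488,"dz":0,"hand":1},{"wx":0,"wy":0,"wz":59.7,"dx":-0.522,"dy":-0.488,"dz":0,"hand":1},{"wx":0,"wy":0,"wz":59.7,"dx":-0.522,"dy":-0.488,"dz":0,"hand":1},{"wx":0,"wy":0,"wz":59.7,"dx":-0.522,"dy":-0.488,"dz":0,"hand":1},{"wx":0,"wy":0,"wz":59.7,"dx":-0.522,"dy":-0.488,"dz":0,"hand":1},{"wx":0,"wy":0,"wz":59.7,"dx":-0.522,"dy":-0.488,"dz":0,"hand":1},{"wx":0,"wy":0,"wz":59.7,"dx":-0.522,"dy":-0.488,"dz":0,"hand":1},{"wx":0,"wy":0,"wz":59.7,"dx":-0.522,"dy":-0.488,"dz":0,"hand":1},{"wx":0,"wy":0,"wz":59.7,"dx":-0.522,"dy":-0.488,"dz":0,"hand":1},{"wx":0,"wy":0,"wz":59.7,"dx":-0.522,"dy":-0.488,"dz":0,"hand":1},{"wx":0,"wy":0,"wz":59.7,"dx":-0.522,"dy":-0.488,"dz":0,"hand":1}]'
cat >> h.py <<'E'
from scipy.spatial.transform import Rotation as Ro
from plant import sensors,finder
def T():
    s=sensors.state();M=np.eye(4);q=s['tool_rot'];M[:3,:3]=Ro.from_quat([*q[1:],q[0]]).as_matrix();M[:3,3]=s['tool_pos'];return M
def wrist(name):
    M=T();im,d=cams.grab_frame('wrist');k=cams.calibration('wrist');f=200/np.tan(np.radians(k['fov_y']/2))
    v,u=np.mgrid[:400,:640];p=np.stack([(u-k['cx'])/f*d,(v-k['cy'])/f*d,d,np.ones_like(d)],-1)
    w=(p@(M@np.array(k['hand_eye'])).T)[...,:3]
    cv2.imwrite(f'pics/{name}.png',im[:,:,::-1]);return M,im,d,w
def tooldelta(M,xyz): return (M[:3,:3].T@(np.array(xyz)-M[:3,3])).round(4)
E
python3 - <<'E'
from h import *
M,im,d,w=wrist('w1')
print(M.round(3).tolist(),np.array(cams.calibration('wrist')['hand_eye']).round(3).tolist())
for r in finder.look_for('wrist','dropper_a_mid'):print(r)
m=(d>0)&(np.hypot(w[...,0]-.453,w[...,1]+.176)<.05)&(w[...,2]>.01)&(w[...,2]<.1)
q=w[m];print(len(q),q.min(0).round(3),q.max(0).round(3));t=q[q[:,2]>.075];print(t.mean(0),t.min(0),t.max(0))
E
```

```text
time: 2.25
tool_pos: [0.4512, -0.1793, 0.2025]
tool_rot: [-0.001, 0.73, 0.683, 0.0]
contact_force: [0.0, 0.9, -0.3]
gripper_width: 1.0
[[0.066, 0.998, -0.0, 0.451], [0.998, -0.066, 0.001, -0.179], [0.001, -0.001, -1.0, 0.203], [0.0, 0.0, 0.0, 1.0]] [[0.001, -0.955, -0.297, 0.076], [1.0, 0.001, 0.001, 0.001], [-0.0, -0.297, 0.955, -0.172], [0.0, 0.0, 0.0, 1.0]]
{'position': [0.4563, -0.1735, 0.064], 'score': 0.75}
1000 [ 0.438 -0.192  0.012] [ 0.47  -0.159  0.088]
[ 0.45373071 -0.17451821  0.08456665] [ 0.44395297 -0.18525231  0.07542031] [ 0.46294398 -0.1658323   0.0876405 ]
```

View pics/w1.png

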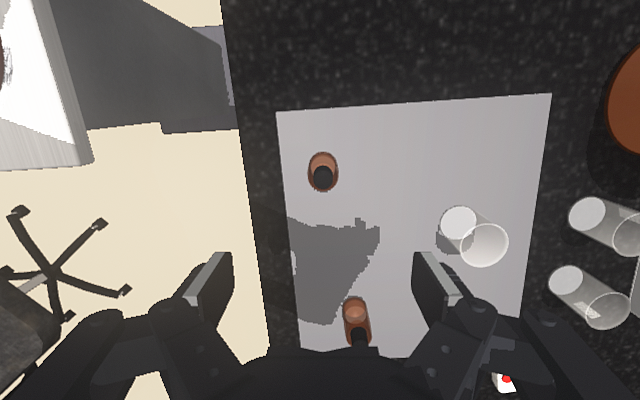

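Wrist view: dropper A is at (323,172), dropper B at (357,320) and the beaker at (470,235). The jaws straddle dropper A's column with both sides free. The wrist depth puts the dropper at (0.454,-0.1755), which agrees with the top and side cameras. Now descending.

```bash
python3 -m pendant '[{"wx":0,"wy":0,"wz":0,"dx":0.004,"dy":0.003,"dz":0.04,"hand":1},{"wx":0,"wy":0,"wz":0,"dx":0.004,"dy":0.003,"dz":0.08,"hand":1},{"wx":0,"wy":0,"wz":0,"dx":0.004,"dy":0.003,"dz":0.11,"hand":1},{"wx":0,"wy":0,"wz":0,"dx":0.004,"dy":0.003,"dz":0.135,"hand":1},{"wx":0,"wy":0,"wz":0,"dx":0.004,"dy":0.003,"dz":0.155,"hand":1},{"wx":0,"wy":0,"wz":0,"dx":0.004,"dy":0.003,"dz":0.17,"hand":1},{"wx":0,"wy":0,"wz":0,"dx":0.004,"dy":0.003,"dz":0.175,"hand":1},{"wx":0,"wy":0,"wz":0,"dx":0.004,"dy":0.003,"dz":0.175,"hand":1},{"wx":0,"wy":0,"wz":0,"dx":0.004,"dy":0.003,"dz":0.175,"hand":1}]'
python3 -m pendant '[{"wx":0,"wy":0,"wz":0,"dx":0,"dy":0,"dz":0,"hand":-1},{"wx":0,"wy":0,"wz":0,"dx":0,"dy":0,"dz":0,"hand":-1},{"wx":0,"wy":0,"wz":0,"dx":0,"dy":0,"dz":0,"hand":-1},{"wx":0,"wy":0,"wz":0,"dx":0,"dy":0,"dz":0,"hand":-1},{"wx":0,"wy":0,"wz":0,"dx":0,"dy":0,"dz":0,"hand":-1},{"wx":0,"wy":0,"wz":0,"dx":0,"dy":0,"dz":0,"hand":-1},{"wx":0,"wy":0,"wz":0,"dx":0,"dy":0,"dz":0,"hand":-1},{"wx":0,"wy":0,"wz":0,"dx":0,"dy":0,"dz":0,"hand":-1}]'
```

```text
time: 3.1
tool_pos: [0.4552, -0.1752, 0.0286]
tool_rot: [0.001, 0.729, 0.684, 0.0]
contact_force: [0.6, -1.3, 0.1]
gripper_width: 1.003
time: 3.77
tool_pos: [0.4554, -0.1763, 0.0287]
tool_rot: [0.001, 0.73, 0.684, 0.0]
contact_force: [0.3, 1.1, 6.2]
gripper_width: 0.342
```

```bash
python3 -m pendant '[{"wx":0,"wy":0,"wz":0,"dx":0,"dy":0,"dz":-0.015,"hand":-1},{"wx":0,"wy":0,"wz":0,"dx":0,"dy":0,"dz":-0.04,"hand":-1},{"wx":0,"wy":0,"wz":0,"dx":0,"dy":0,"dz":-0.07,"hand":-1},{"wx":0,"wy":0,"wz":0,"dx":0,"dy":0,"dz":-0.09,"hand":-1},{"wx":0,"wy":0,"wz":0,"dx":0,"dy":0,"dz":-0.1,"hand":-1},{"wx":0,"wy":0,"wz":0,"dx":0,"dy":0,"dz":-0.1,"hand":-1}]'
python3 - <<'E'
from h import *
M,im,d,w=wrist('w2');print(M.round(4).tolist())
print(tooldelta(M,[.5466,.1358,M[2,3]]),tooldelta(M,[.5422,.0619,M[2,3]]))
a=cams.grab_frame('side')[0][:,:,::-1]
cv2.imwrite('pics/c2.png',np.vstack([im[:,:,::-1][:400,100:540],a[80:280,150:590]]))
E
```

```text
time: 4.27
tool_pos: [0.456, -0.1765, 0.1301]
tool_rot: [0.002, 0.73, 0.684, 0.001]
contact_force: [-0.4, -0.2, -1.2]
gripper_width: 0.34
[[0.065, 0.9979, 0.0039, 0.456], [0.9979, -0.065, -0.0022, -0.1765], [-0.002, 0.0041, -1.0, 0.1301], [0.0, 0.0, 0.0, 1.0]]
[ 3.176e-01  7.010e-02 -3.000e-04] [ 2.435e-01  7.050e-02 -2.000e-04]
```

View pics/c2.png

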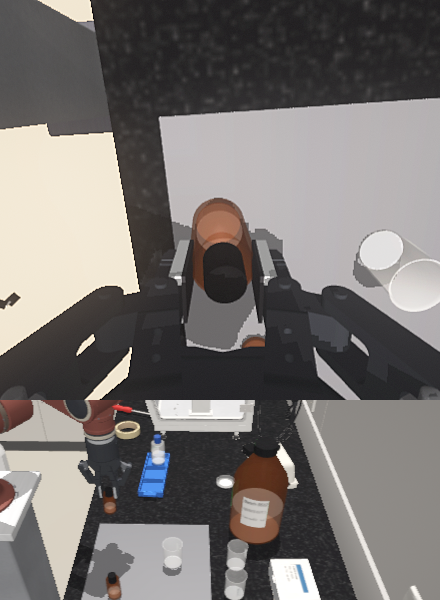

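The wrist and side crop shows the dropper upright between the pads, clear of the mat. The other dropper is standing, seen at (113,585) in the crop. Carrying it over the middle bay.

```bash
python3 -m pendant '[{"wx":0,"wy":0,"wz":0,"dx":0.02,"dy":0.005,"dz":0,"hand":-1},{"wx":0,"wy":0,"wz":0,"dx":0.055,"dy":0.012,"dz":0,"hand":-1},{"wx":0,"wy":0,"wz":0,"dx":0.09,"dy":0.02,"dz":0,"hand":-1},{"wx":0,"wy":0,"wz":0,"dx":0.125,"dy":0.028,"dz":0,"hand":-1},{"wx":0,"wy":0,"wz":0,"dx":0.16,"dy":0.035,"dz":0,"hand":-1},{"wx":0,"wy":0,"wz":0,"dx":0.195,"dy":0.043,"dz":0,"hand":-1},{"wx":0,"wy":0,"wz":0,"dx":0.23,"dy":0.05,"dz":0,"hand":-1},{"wx":0,"wy":0,"wz":0,"dx":0.265,"dy":0.058,"dz":0,"hand":-1},{"wx":0,"wy":0,"wz":0,"dx":0.295,"dy":0.065,"dz":0,"hand":-1},{"wx":0,"wy":0,"wz":0,"dx":0.31,"dy":0.069,"dz":0,"hand":-1},{"wx":0,"wy":0,"wz":0,"dx":0.3176,"dy":0.07,"dz":0,"hand":-1},{"wx":0,"wy":0,"wz":0,"dx":0.3176,"dy":0.07,"dz":0,"hand":-1},{"wx":0,"wy":0,"wz":0,"dx":0.3176,"dy":0.07,"dz":0,"hand":-1}]'
python3 - <<'E'
from h import *
M,im,d,w=wrist('w3');print(M.round(4).tolist())
hsv=cv2.cvtColor(im,cv2.COLOR_RGB2HSV)
b=(hsv[...,0]>100)&(hsv[...,0]<125)&(hsv[...,1]>150)&(np.hypot(w[...,0]-.545,w[...,1]-.12)<.17)&(d>0)
P=w[b];P=P[(P[:,2]>.014)&(P[:,2]<.026)]
a=np.radians(86.6);L=np.array([np.cos(a),np.sin(a)]);X=np.array([np.sin(a),-np.cos(a)])
l=P[:,:2]@L;x=P[:,:2]@X
print('x',np.percentile(x,[1,2,98,99]).round(4))
xm=.5376;h,e=np.histogram(l[abs(x-xm)<.028],np.arange(-.02,.29,.004));print([(round(float(i),3),int(n)) for i,n in zip(e,h) if n>3])
t=M[:2,3];print('tcp l,x',t@L,t@X)
m=(d>0)&(np.hypot(w[...,0]-t[0],w[...,1]-t[1])<.03)&(w[...,2]>.09)&(hsv[...,0]<14)&(hsv[...,1]>90)
q=w[m];print('bottle',len(q),q.min(0).round(3),q.max(0).round(3))
E
```

```text
time: 5.45
tool_pos: [0.544, 0.1361, 0.1259]
tool_rot: [-0.001, 0.73, 0.684, -0.001]
contact_force: [-0.1, -0.5, -0.4]
gripper_width: 0.343
[[0.0647, 0.9979, -0.0031, 0.544], [0.9979, -0.0647, -0.0009, 0.1361], [-0.0011, -0.0031, -1.0, 0.1259], [0.0, 0.0, 0.0, 1.0]]
x [0.4993 0.4995 0.5767 0.5769]
[(0.04, 41), (0.044, 22), (0.052, 6), (0.056, 33), (0.128, 20), (0.132, 22), (0.2, 62), (0.204, 246), (0.276, 263), (0.28, 139), (0.284, 11)]
tcp l,x 0.16810548333898578 0.5349789158135558
bottle 907 [0.531 0.125 0.129] [0.56  0.153 0.182]
```

View pics/w3.png

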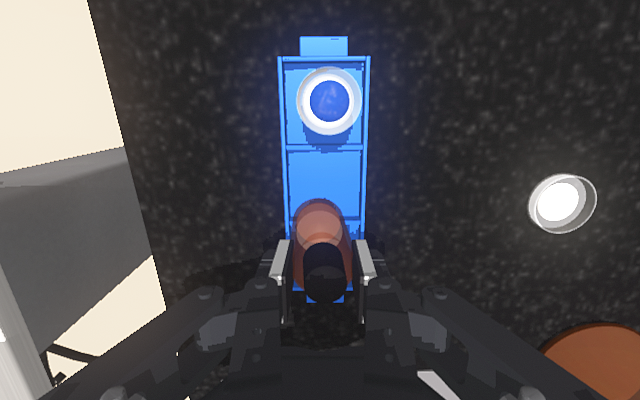

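Wrist view: the held dropper (320,245) is lined up with the tray's middle bay. The bay's far divider is at row 147 and the sample bottle is at (329,100). The wrist depth confirms the dividers at 0.132 and 0.205 along the tray. Now lowering it.

```bash
python3 -m pendant '[{"wx":0,"wy":0,"wz":0,"dx":0,"dy":0.003,"dz":0.02,"hand":-1},{"wx":0,"wy":0,"wz":0,"dx":0,"dy":0.003,"dz":0.045,"hand":-1},{"wx":0,"wy":0,"wz":0,"dx":0,"dy":0.003,"dz":0.065,"hand":-1},{"wx":0,"wy":0,"wz":0,"dx":0,"dy":0.003,"dz":0.08,"hand":-1},{"wx":0,"wy":0,"wz":0,"dx":0,"dy":0.003,"dz":0.087,"hand":-1},{"wx":0,"wy":0,"wz":0,"dx":0,"dy":0.003,"dz":0.09,"hand":-1},{"wx":0,"wy":0,"wz":0,"dx":0,"dy":0.003,"dz":0.09,"hand":-1},{"wx":0,"wy":0,"wz":0,"dx":0,"dy":0.003,"dz":0.09,"hand":-1}]'
```

```text
time: 6.17
tool_pos: [0.5489, 0.1361, 0.0388]
tool_rot: [0.001, 0.73, 0.684, 0.001]
contact_force: [0.9, -0.5, -1.0]
gripper_width: 0.342
```

```bash
python3 -m pendant '[{"wx":0,"wy":0,"wz":0,"dx":0,"dy":0,"dz":0.004,"hand":-1},{"wx":0,"wy":0,"wz":0,"dx":0,"dy":0,"dz":0.007,"hand":-1},{"wx":0,"wy":0,"wz":0,"dx":0,"dy":0,"dz":0.009,"hand":-1},{"wx":0,"wy":0,"wz":0,"dx":0,"dy":0,"dz":0.009,"hand":-1},{"wx":0,"wy":0,"wz":0,"dx":0,"dy":0,"dz":0.009,"hand":-1}]'
```

```text
time: 6.58
tool_pos: [0.5484, 0.1365, 0.0289]
tool_rot: [0.0, 0.73, 0.684, 0.0]
contact_force: [-0.2, 0.4, 0.1]
gripper_width: 0.341
```

```bash
python3 -m pendant '[{"wx":0,"wy":0,"wz":0,"dx":0,"dy":0,"dz":0.001,"hand":-1},{"wx":0,"wy":0,"wz":0,"dx":0,"dy":0,"dz":0.0015,"hand":-1},{"wx":0,"wy":0,"wz":0,"dx":0,"dy":0,"dz":0.0015,"hand":-1}]'
```

```text
time: 6.83
tool_pos: [0.5486, 0.1367, 0.0287]
tool_rot: [0.0, 0.73, 0.684, 0.0]
contact_force: [-2.5, -0.5, 7.4]
gripper_width: 0.341
```

```bash
python3 -m pendant '[{"wx":0,"wy":0,"wz":0,"dx":0,"dy":0,"dz":0,"hand":0},{"wx":0,"wy":0,"wz":0,"dx":0,"dy":0,"dz":0,"hand":0.5},{"wx":0,"wy":0,"wz":0,"dx":0,"dy":0,"dz":0,"hand":1},{"wx":0,"wy":0,"wz":0,"dx":0,"dy":0,"dz":0,"hand":1},{"wx":0,"wy":0,"wz":0,"dx":0,"dy":0,"dz":0,"hand":1},{"wx":0,"wy":0,"wz":0,"dx":0,"dy":0,"dz":0,"hand":1},{"wx":0,"wy":0,"wz":0,"dx":0,"dy":0,"dz":0,"hand":1},{"wx":0,"wy":0,"wz":0,"dx":0,"dy":0,"dz":-0.02,"hand":1},{"wx":0,"wy":0,"wz":0,"dx":0,"dy":0,"dz":-0.05,"hand":1},{"wx":0,"wy":0,"wz":0,"dx":0,"dy":0,"dz":-0.09,"hand":1},{"wx":0,"wy":0,"wz":0,"dx":0,"dy":0,"dz":-0.13,"hand":1},{"wx":0,"wy":0,"wz":0,"dx":0,"dy":0,"dz":-0.17,"hand":1},{"wx":0,"wy":0,"wz":0,"dx":0,"dy":0,"dz":-0.17,"hand":1}]'
python3 -m pendant '[{"wx":0,"wy":0,"wz":0,"dx":-0.03,"dy":0.01,"dz":0,"hand":1},{"wx":0,"wy":0,"wz":0,"dx":-0.07,"dy":0.02,"dz":0,"hand":1},{"wx":0,"wy":0,"wz":0,"dx":-0.11,"dy":0.03,"dz":0,"hand":1},{"wx":0,"wy":0,"wz":0,"dx":-0.15,"dy":0.04,"dz":0,"hand":1},{"wx":0,"wy":0,"wz":0,"dx":-0.19,"dy":0.05,"dz":0,"hand":1},{"wx":0,"wy":0,"wz":0,"dx":-0.23,"dy":0.06,"dz":0,"hand":1},{"wx":0,"wy":0,"wz":0,"dx":-0.27,"dy":0.07,"dz":0,"hand":1},{"wx":0,"wy":0,"wz":0,"dx":-0.31,"dy":0.08,"dz":0,"hand":1},{"wx":0,"wy":0,"wz":0,"dx":-0.35,"dy":0.09,"dz":0,"hand":1},{"wx":0,"wy":0,"wz":0,"dx":-0.38,"dy":0.097,"dz":0,"hand":1},{"wx":0,"wy":0,"wz":0,"dx":-0.393,"dy":0.099,"dz":0,"hand":1},{"wx":0,"wy":0,"wz":0,"dx":-0.393,"dy":0.099,"dz":0,"hand":1},{"wx":0,"wy":0,"wz":0,"dx":-0.393,"dy":0.099,"dz":0,"hand":1}]'
python3 - <<'E'
from h import *
M,im,d,w=wrist('w4');print(M.round(4).tolist())
for r in finder.look_for('wrist','measuring_beaker_mid'):print(np.round(r['position'],3),r['score'])
m=(d>0)&(np.hypot(w[...,0]-.622,w[...,1]+.263)<.045)&(w[...,2]>.015)&(w[...,2]<.1)
q=w[m];print(len(q),q.min(0).round(3),q.max(0).round(3));t=q[q[:,2]>.066];print(t.min(0),t.max(0))
a=cams.grab_frame('top')[0][:,:,::-1]
cv2.imwrite('pics/c4.png',np.vstack([im[:,:,::-1][60:400,60:640],cv2.resize(a[200:260,150:290],(580,249))]))
E
```

```text
time: 7.92
tool_pos: [0.5533, 0.1371, 0.2082]
tool_rot: [0.005, 0.73, 0.684, 0.007]
contact_force: [1.6, 0.4, 1.1]
gripper_width: 0.997
time: 9.0
tool_pos: [0.6212, -0.262, 0.1966]
tool_rot: [-0.001, 0.73, 0.683, 0.0]
contact_force: [-0.5, -0.1, 0.0]
gripper_width: 0.999
[[0.0657, 0.9978, -0.0007, 0.6212], [0.9978, -0.0657, 0.0012, -0.262], [0.0011, -0.0008, -1.0, 0.1966], [0.0, 0.0, 0.0, 1.0]]
[ 0.612 -0.517  0.01 ] 0.9
[ 0.797 -0.263  0.045] 0.9
[ 0.775 -0.362  0.043] 0.61
[ 0.62  -0.273  0.036] 0.57
1462 [ 0.597 -0.289  0.015] [ 0.649 -0.237  0.076]
[ 0.59705082 -0.28932621  0.06600638] [ 0.64853701 -0.23705223  0.07592569]
```

View pics/c4.png

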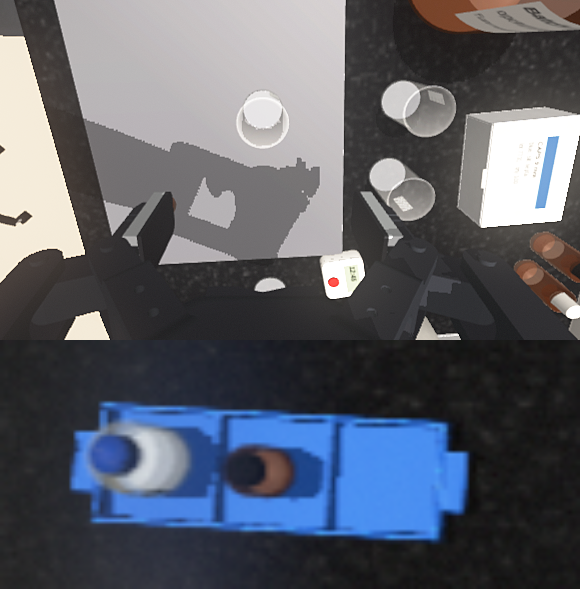

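Wrist view: the beaker on the mat (262,120 in the crop) sits centred between the open jaws, with the look-alikes clear to the right. Top crop: the dropper stands in the middle bay and the right bay is empty. Descending on the beaker at (0.623,-0.263).

```bash
python3 -m pendant '[{"wx":0,"wy":0,"wz":0,"dx":-0.001,"dy":0.0015,"dz":0.03,"hand":1},{"wx":0,"wy":0,"wz":0,"dx":-0.001,"dy":0.0015,"dz":0.06,"hand":1},{"wx":0,"wy":0,"wz":0,"dx":-0.001,"dy":0.0015,"dz":0.09,"hand":1},{"wx":0,"wy":0,"wz":0,"dx":-0.001,"dy":0.0015,"dz":0.115,"hand":1},{"wx":0,"wy":0,"wz":0,"dx":-0.001,"dy":0.0015,"dz":0.14,"hand":1},{"wx":0,"wy":0,"wz":0,"dx":-0.001,"dy":0.0015,"dz":0.155,"hand":1},{"wx":0,"wy":0,"wz":0,"dx":-0.001,"dy":0.0015,"dz":0.163,"hand":1},{"wx":0,"wy":0,"wz":0,"dx":-0.001,"dy":0.0015,"dz":0.163,"hand":1},{"wx":0,"wy":0,"wz":0,"dx":-0.001,"dy":0.0015,"dz":0.163,"hand":1}]'
python3 -m pendant '[{"wx":0,"wy":0,"wz":0,"dx":0,"dy":0,"dz":0,"hand":-1},{"wx":0,"wy":0,"wz":0,"dx":0,"dy":0,"dz":0,"hand":-1},{"wx":0,"wy":0,"wz":0,"dx":0,"dy":0,"dz":0,"hand":-1},{"wx":0,"wy":0,"wz":0,"dx":0,"dy":0,"dz":0,"hand":-1},{"wx":0,"wy":0,"wz":0,"dx":0,"dy":0,"dz":0,"hand":-1},{"wx":0,"wy":0,"wz":0,"dx":0,"dy":0,"dz":0,"hand":-1},{"wx":0,"wy":0,"wz":0,"dx":0,"dy":0,"dz":0,"hand":-1},{"wx":0,"wy":0,"wz":0,"dx":0,"dy":0,"dz":0,"hand":-1}]'
```

```text
time: 9.9
tool_pos: [0.6235, -0.2631, 0.0352]
tool_rot: [0.001, 0.729, 0.684, 0.0]
contact_force: [0.8, -0.5, 0.7]
gripper_width: 1.0
time: 10.57
tool_pos: [0.6238, -0.2641, 0.0368]
tool_rot: [0.001, 0.73, 0.684, 0.0]
contact_force: [-1.6, 0.6, 5.8]
gripper_width: 0.563
```

```bash
python3 -m pendant '[{"wx":0,"wy":0,"wz":0,"dx":0,"dy":0,"dz":-0.015,"hand":-1},{"wx":0,"wy":0,"wz":0,"dx":0,"dy":0,"dz":-0.04,"hand":-1},{"wx":0,"wy":0,"wz":0,"dx":0,"dy":0,"dz":-0.07,"hand":-1},{"wx":0,"wy":0,"wz":0,"dx":0,"dy":0,"dz":-0.09,"hand":-1},{"wx":0,"wy":0,"wz":0,"dx":0,"dy":0,"dz":-0.1,"hand":-1},{"wx":0,"wy":0,"wz":0,"dx":0,"dy":0,"dz":-0.1,"hand":-1}]'
python3 - <<'E'
from h import *
M=T();print(M.round(4).tolist(),tooldelta(M,[.5425,.0625,M[2,3]]))
E
```

```text
time: 11.07
tool_pos: [0.6249, -0.2644, 0.139]
tool_rot: [0.003, 0.73, 0.684, 0.001]
contact_force: [0.2, 0.2, -0.8]
gripper_width: 0.569
[[0.0649, 0.9979, 0.0064, 0.6249], [0.9979, -0.0649, -0.0035, -0.2644], [-0.0031, 0.0066, -1.0, 0.139], [0.0, 0.0, 0.0, 1.0]] [ 0.3208 -0.1034 -0.0017]
```

```bash
python3 -m pendant '[{"wx":0,"wy":0,"wz":0,"dx":0.02,"dy":-0.007,"dz":0,"hand":-1},{"wx":0,"wy":0,"wz":0,"dx":0.055,"dy":-0.018,"dz":0,"hand":-1},{"wx":0,"wy":0,"wz":0,"dx":0.09,"dy":-0.03,"dz":0,"hand":-1},{"wx":0,"wy":0,"wz":0,"dx":0.125,"dy":-0.041,"dz":0,"hand":-1},{"wx":0,"wy":0,"wz":0,"dx":0.16,"dy":-0.052,"dz":0,"hand":-1},{"wx":0,"wy":0,"wz":0,"dx":0.195,"dy":-0.063,"dz":0,"hand":-1},{"wx":0,"wy":0,"wz":0,"dx":0.23,"dy":-0.075,"dz":0,"hand":-1},{"wx":0,"wy":0,"wz":0,"dx":0.265,"dy":-0.086,"dz":0,"hand":-1},{"wx":0,"wy":0,"wz":0,"dx":0.295,"dy":-0.096,"dz":0,"hand":-1},{"wx":0,"wy":0,"wz":0,"dx":0.313,"dy":-0.101,"dz":0,"hand":-1},{"wx":0,"wy":0,"wz":0,"dx":0.3208,"dy":-0.1034,"dz":0,"hand":-1},{"wx":0,"wy":0,"wz":0,"dx":0.3208,"dy":-0.1034,"dz":0,"hand":-1},{"wx":0,"wy":0,"wz":0,"dx":0.3208,"dy":-0.1034,"dz":0,"hand":-1},{"wx":0,"wy":0,"wz":0,"dx":0.3208,"dy":-0.1034,"dz":0,"hand":-1},{"wx":0,"wy":0,"wz":0,"dx":0.3208,"dy":-0.1034,"dz":0,"hand":-1}]'
python3 - <<'E'
from h import *
M,im,d,w=wrist('w5');print(M.round(4).tolist());hsv=cv2.cvtColor(im,cv2.COLOR_RGB2HSV)
b=(hsv[...,0]>100)&(hsv[...,0]<125)&(hsv[...,1]>150)&(np.hypot(w[...,0]-.545,w[...,1]-.12)<.17)&(d>0)
P=w[b];P=P[(P[:,2]>.014)&(P[:,2]<.026)]
a=np.radians(86.6);L=np.array([np.cos(a),np.sin(a)]);X=np.array([np.sin(a),-np.cos(a)])
l=P[:,:2]@L;x=P[:,:2]@X;print('x',np.percentile(x,[1,2,98,99]).round(4))
h,e=np.histogram(l[abs(x-.538)<.028],np.arange(-.02,.29,.004));print([(round(float(i),3),int(n)) for i,n in zip(e,h) if n>3])
t=M[:2,3];print('tcp l,x',t@L,t@X,'want .0945,.538')
m=(d>0)&(np.hypot(w[...,0]-t[0],w[...,1]-t[1])<.04)&(w[...,2]>.155)&(w[...,2]<.185)
q=w[m];print('beaker',len(q),q.min(0).round(3),q.max(0).round(3))
E
```

```text
time: 12.32
tool_pos: [0.5408, 0.0623, 0.134]
tool_rot: [-0.0, 0.73, 0.683, -0.0]
contact_force: [-0.3, -0.1, -1.0]
gripper_width: 0.564
[[0.0666, 0.9978, -0.0003, 0.5408], [0.9978, -0.0666, -0.0003, 0.0623], [-0.0003, -0.0003, -1.0, 0.134], [0.0, 0.0, 0.0, 1.0]]
x [0.4993 0.4994 0.5768 0.577 ]
[(0.128, 182), (0.132, 109), (0.2, 99), (0.204, 95)]
tcp l,x 0.09427979113218836 0.5361300092206219 want .0945,.538
beaker 5006 [0.505 0.037 0.155] [0.58  0.089 0.185]
```

View pics/w5.png

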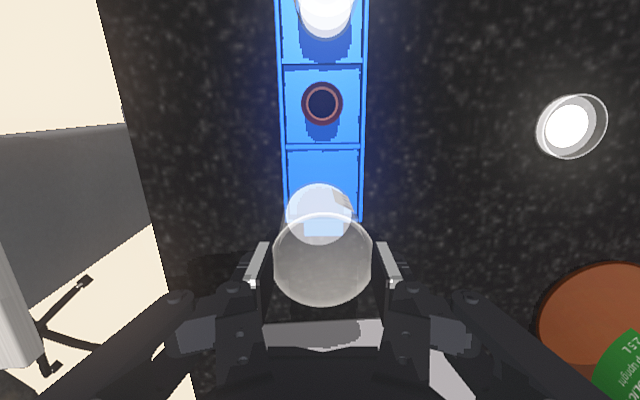

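Wrist view: the beaker (322,255) is held upright over the right bay. Dropper (321,103) and sample bottle stand in the other bays. Alignment is within 2 mm. Lowering.

```bash
python3 -m pendant '[{"wx":0,"wy":0,"wz":0,"dx":0,"dy":0.0015,"dz":0.02,"hand":-1},{"wx":0,"wy":0,"wz":0,"dx":0,"dy":0.0015,"dz":0.045,"hand":-1},{"wx":0,"wy":0,"wz":0,"dx":0,"dy":0.0015,"dz":0.065,"hand":-1},{"wx":0,"wy":0,"wz":0,"dx":0,"dy":0.0015,"dz":0.08,"hand":-1},{"wx":0,"wy":0,"wz":0,"dx":0,"dy":0.0015,"dz":0.087,"hand":-1},{"wx":0,"wy":0,"wz":0,"dx":0,"dy":0.0015,"dz":0.092,"hand":-1},{"wx":0,"wy":0,"wz":0,"dx":0,"dy":0.0015,"dz":0.094,"hand":-1},{"wx":0,"wy":0,"wz":0,"dx":0,"dy":0.0015,"dz":0.094,"hand":-1},{"wx":0,"wy":0,"wz":0,"dx":0,"dy":0.0015,"dz":0.094,"hand":-1}]'
```

```text
time: 13.12
tool_pos: [0.543, 0.0633, 0.0414]
tool_rot: [0.001, 0.73, 0.684, 0.001]
contact_force: [0.7, -0.9, -0.4]
gripper_width: 0.572
```

```bash
python3 -m pendant '[{"wx":0,"wy":0,"wz":0,"dx":0,"dy":0,"dz":0.002,"hand":-1},{"wx":0,"wy":0,"wz":0,"dx":0,"dy":0,"dz":0.004,"hand":-1},{"wx":0,"wy":0,"wz":0,"dx":0,"dy":0,"dz":0.004,"hand":-1},{"wx":0,"wy":0,"wz":0,"dx":0,"dy":0,"dz":0.004,"hand":-1}]'
```

```text
time: 13.45
tool_pos: [0.5428, 0.0635, 0.0369]
tool_rot: [0.001, 0.73, 0.684, 0.001]
contact_force: [0.5, -0.7, 0.2]
gripper_width: 0.575
```

```bash
python3 -m pendant '[{"wx":0,"wy":0,"wz":0,"dx":0,"dy":0,"dz":0.001,"hand":-1},{"wx":0,"wy":0,"wz":0,"dx":0,"dy":0,"dz":0.002,"hand":-1},{"wx":0,"wy":0,"wz":0,"dx":0,"dy":0,"dz":0.002,"hand":-1}]'
```

```text
time: 13.7
tool_pos: [0.543, 0.0636, 0.0367]
tool_rot: [0.0, 0.73, 0.684, 0.0]
contact_force: [-4.8, -0.3, 11.2]
gripper_width: 0.573
```

Contact at 11 N, so it's seated. Releasing, lifting clear and checking.

```bash
python3 -m pendant '[{"wx":0,"wy":0,"wz":0,"dx":0,"dy":0,"dz":-0.001,"hand":0.3},{"wx":0,"wy":0,"wz":0,"dx":0,"dy":0,"dz":-0.001,"hand":0.6},{"wx":0,"wy":0,"wz":0,"dx":0,"dy":0,"dz":-0.001,"hand":1},{"wx":0,"wy":0,"wz":0,"dx":0,"dy":0,"dz":-0.001,"hand":1},{"wx":0,"wy":0,"wz":0,"dx":0,"dy":0,"dz":-0.001,"hand":1},{"wx":0,"wy":0,"wz":0,"dx":0,"dy":0,"dz":-0.001,"hand":1},{"wx":0,"wy":0,"wz":0,"dx":0,"dy":0,"dz":-0.02,"hand":1},{"wx":0,"wy":0,"wz":0,"dx":0,"dy":0,"dz":-0.05,"hand":1},{"wx":0,"wy":0,"wz":0,"dx":0,"dy":0,"dz":-0.09,"hand":1},{"wx":0,"wy":0,"wz":0,"dx":0,"dy":0,"dz":-0.13,"hand":1},{"wx":0,"wy":0,"wz":0,"dx":0,"dy":0,"dz":-0.17,"hand":1},{"wx":0,"wy":0,"wz":0,"dx":0,"dy":0,"dz":-0.17,"hand":1}]'
python3 -m pendant '[{"wx":0,"wy":0,"wz":0,"dx":-0.04,"dy":-0.01,"dz":-0.02,"hand":1},{"wx":0,"wy":0,"wz":0,"dx":-0.08,"dy":-0.03,"dz":-0.04,"hand":1},{"wx":0,"wy":0,"wz":0,"dx":-0.12,"dy":-0.05,"dz":-0.05,"hand":1},{"wx":0,"wy":0,"wz":0,"dx":-0.15,"dy":-0.07,"dz":-0.05,"hand":1},{"wx":0,"wy":0,"wz":0,"dx":-0.15,"dy":-0.08,"dz":-0.05,"hand":1},{"wx":0,"wy":0,"wz":0,"dx":-0.15,"dy":-0.08,"dz":-0.05,"hand":1},{"wx":0,"wy":0,"wz":0,"dx":-0.15,"dy":-0.08,"dz":-0.05,"hand":1}]'
python3 - <<'E'
from h import *
a,d=cams.grab_frame('side');b,db=cams.grab_frame('top');a=a[:,:,::-1];b=b[:,:,::-1]
for c,D in (('top',db),('side',d)):
    w=cloud(c,D)
    for n,x,y,z in [('drop in tray',.548,.136,.06),('beaker',.542,.063,.045),('spare',.484,-.377,.06),('sample',.553,.205,.09)]:
        m=(D>0)&(np.hypot(w[...,0]-x,w[...,1]-y)<.035)&(w[...,2]>.03)&(w[...,2]<.14);q=w[m]
        print(c,n,len(q),q.min(0).round(3),q.max(0).round(3)) if len(q) else print(c,n,'none')
cv2.imwrite('pics/fin.png',np.vstack([cv2.resize(b[160:300,150:460],(620,280)),cv2.resize(a[90:340,200:510],(620,310),interpolation=cv2.INTER_AREA) if 0 else a[60:360,10:630]]))
E
```

```text
time: 14.7
tool_pos: [0.547, 0.0634, 0.2149]
tool_rot: [0.006, 0.73, 0.684, 0.006]
contact_force: [0.7, -0.2, 2.0]
gripper_width: 1.001
time: 15.28
tool_pos: [0.4523, -0.0815, 0.2542]
tool_rot: [0.0, 0.73, 0.683, 0.0]
contact_force: [-0.3, 0.7, -0.2]
gripper_width: 0.999
top drop in tray 167 [0.531 0.121 0.031] [0.564 0.154 0.089]
top beaker 165 [0.518 0.04  0.03 ] [0.567 0.092 0.079]
top spare 160 [ 0.468 -0.392  0.03 ] [ 0.5   -0.361  0.089]
top sample 344 [0.532 0.189 0.031] [0.578 0.236 0.113]
side drop in tray 114 [0.531 0.118 0.032] [0.561 0.15  0.085]
side beaker 282 [0.515 0.035 0.031] [0.564 0.094 0.075]
side spare 272 [ 0.466 -0.398  0.03 ] [ 0.499 -0.366  0.086]
side sample 255 [0.529 0.185 0.031] [0.574 0.23  0.113]
```

View pics/fin.png

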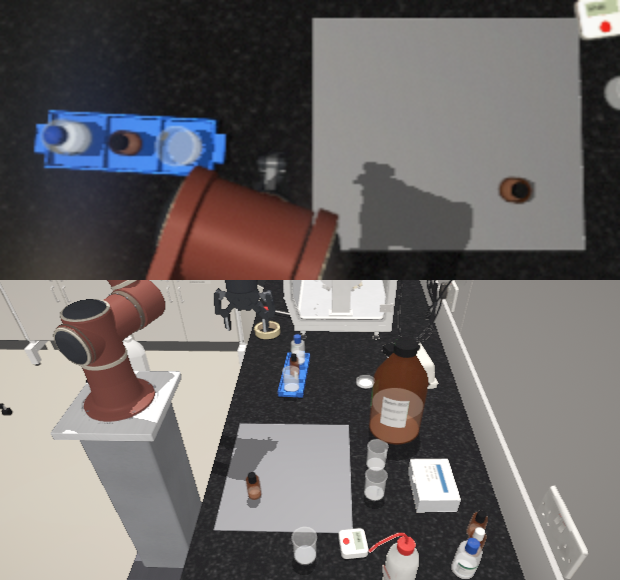

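Final view: the sample bottle (65,135), dropper (127,143) and beaker (181,146) each stand upright in their own bay. The spare dropper stands on the mat (516,190), and the arm is clear.

```bash
python3 -c "
from plant import job;print(job.job_done())"
```

```text
the job is handed in; nothing more can be done
None
```

The kit is complete and handed in at about 15.5 s of robot time, well under the 67 s limit. The sample bottle was already in the tray, so I left it there. I put one amber dropper in the middle bay and added the mat beaker, the nearest to the base, to the free end bay.

- **Last checks:** the top and side depth images agree to within about 5 mm. Dropper, beaker and sample bottle each stand upright in a bay of their own at the expected heights. The spare dropper is still standing where it was on the mat, and the gripper is open and clear.
- **Forces:** the highest contact reading was about 11 N, as the beaker touched the tray floor.
- **Failed or disagreeing:** the first move command was refused because its rows did not give all seven values; nothing moved. The finder gave some false hits, such as "beaker" on the tray and "sample bottle" on a dropper, and I discarded them after checking the pictures.

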